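# Function-check a key interlock switch and take out its key

### The arm

A 6-joint arm with a two-finger parallel gripper is mounted at the origin on the work surface. World frame = base frame: x ahead of the robot, y to its left, z up, the work surface at z = 0. Lengths are in m, angles in rad, forces in N, time in s.
With the tool pointing down it reaches from about 0.275 to 1 m from the base axis. Payload 8.4 kg.
Tool frame: the origin (TCP) lies on the centre line of the jaws, within the pads' length; the fingertips stand 17 mm ahead of it and the grasp point (between the pads) lies 2 mm behind it (bot.tcp_to_tips is the z of the fingertips in the tool frame, in m); z points along the fingers, y is the line along which they close (so a half turn about z gives the same grasp; the last joint's range is limited). The gripper opens to 85 mm and grips with 20 to 120 N. Pads are 22 mm wide; open, the fingers measure 114 mm over their backs; the gripper's body (76 mm by 85 mm) begins 54 mm behind the grasp point. The pads swing forward as they close: fully open they stand 13 mm farther back than shut.
Start: joints at [-1.105, 0.353, 1.633, -0, 1.155, -0.002], TCP at [0.282, -0.558, 0.21] pointing down, gripper open.
Joint ranges: [-2.63, 2.63], [-0.92, 2.1], [0.06, 2.66], [-1.3, 4.44], [0, 2.69], [-3.02, 3.02]. Speed limits (rad/s): [2.22, 2.22, 2.79, 3.14, 3.14, 3.14].

### API

Orientations are given as a unit quaternion [x, y, z, w].
In Python, from workcell import bot, hand, kinematics, get_obs, vision, hand_in gives the robot as it stands. The module is installed in compiled form; this text tells all that it offers. Calls block until the motion is done:
- bot.reach(position, orientation): joint-space move of the TCP to a pose.
- bot.servo_line(position, ori=None, velocity=0.15): straight line of the TCP; ori=None keeps the orientation; velocity is the mean speed in m/s.
- bot.goto_joints(angles): joint-space move.
- hand.move_gripper(opening, strength=None): finger opening in m; strength is the grip in N (None keeps the last); returns when the fingers have stopped.
- bot.dwell(seconds).
- kinematics.solve_ik(position, orientation): joint angles nearest the present ones, or None.
- get_obs(): the state.
- vision.read_camera(name): name is "scene" or "top" or "wrist"; returns a dict with "frame" (384x512x3 uint8, red, green, blue), "intrinsics" (3x3 intrinsics, pixels), "view" (4x4, takes a point from world to camera coordinates). Camera axes: x right, y down, z forward; pixel columns grow to the right and rows downward; lengths in m; the calibration is good to about 2 mm. A picture is of the moment at which its call begins. There is no depth.
A pose or a line that the arm cannot do raises bot.IKError and nothing moves.
- hand_in(): hands the job in; it is judged then, once.
The state is a dict: "time_s": time; "joint_pos": joint angles; "joint_vel": joint speeds; "joint_efforts": joint torques, N m; "position": TCP position; "orientation": TCP orientation; "wrist_force": force on the tool from outside, world axes, zero at the start; "ft_torque": the same for the moment, N m; "gripper_width": finger opening in m; "grip_force": force on a finger pad.
Only numpy, scipy, OpenCV 4.12 (cv2) and the standard library are available. Lean on these libraries where they do the work, as an engineer would, in place of code of your own. Each camera call takes 0.05 s, during which the arm holds its last target. There are 200 camera calls.

### The job

Function-check this key-operated interlock switch: turn the key clockwise until the cam on the lock's tail has pushed the sprung switch plunger in as far as it will push it, then turn the key back to the one position where it comes out and draw it out without forcing it. Lower the key into the key tray, do not drop it in, and leave it lying there; the plunger must be left out and the other things on the bench undisturbed.

Things in the scene. Friction and masses are not known exactly. Their poses are not given: they have to be found in the camera images.
- unit: Fixed aluminium stand with the interlock switch, footprint 150 x 140 mm; origin on the bench under the lock, x away from the operator (the robot's side). It carries a sloping grey plate 120 x 130 mm with the key lock in its middle, and behind the plate a black limit switch.
- lock_face (a point): Centre of the lock face, on its axis, 125 mm over the bench. z: out along the axis, 30 deg from vertical, leaning to the operator; x: up the slope (12 o'clock); y: operator's left. The square steel escutcheon (56 x 56 x 5 mm) has one notch, 8 mm wide, somewhere within 15 deg of 12 o'clock, unmeasured: look, or feel by light pulls. The key comes out only with its tooth under it (6 deg either way).
- cam_centre (a point): Where the lock axis passes the cam, 62 mm behind the lock's face; axes as lock_face. The cam turns with the key's plug. The switch plunger's 12 mm ball rests 25 mm from here on the 3 o'clock side. The plug turns stiffly (0.05 N m, about 0.2 against the cam; let go on the cam's flank it is pushed back) and has stops 102 deg clockwise and 30 deg anticlockwise of 12 o'clock.
- key_bow (a point): Middle of the bow (grip plate 42 wide, 44 long, 10 mm thick) of the steel key, 80 mm from its tip. z: from tip to bow; x: along the bow's width to the side of the blade's tooth; y: through the 10 mm. Starts fully in the lock, bow's middle 32 mm (lower edge 10 mm) out from the face, tooth at 30 deg clockwise of 12 o'clock, trapped: it lifts only 2 to 3 mm until the tooth meets the escutcheon.
- key_tip (a point): End of the key's blade; axes as key_bow. 48 mm inside the lock when fully in. Key 102 mm long, 0.1 to 0.2 kg: blade 17 x 5 mm, 50 mm long, then a collar 17 mm across, 8 mm long, then the bow. The tooth stands out to 16 mm from the axis, 31.5 to 40.5 mm from the tip. 1.5 mm of play in the keyway.
- plunger (a joint): Travel (m) of the limit switch's sprung plunger, pushed sideways by the cam, a 30 mm eccentric disc on the plug's tail. 0 = out. It begins to move with the key about 36 deg clockwise of 12 o'clock, reads about 0.009 with the cam's high point on it (key at 90 deg) and about 0.0085 at the 102 deg stop. Spring 8 N, rising to 19 N.
- tray_in (a point): Centre of the inner floor of the fixed black key tray, 4 mm over the bench. Inside 182 (x) x 122 mm (y); walls 4 mm thick, rims 40 mm over the bench. x along its length, z up.
- multimeter: Loose handheld multimeter lying on the bench, 170 (x) x 80 x 45 mm, origin under its centre. Not part of the job.
- screwdriver: Loose screwdriver, 190 mm long, 26 mm thick grey handle; origin under its middle, x towards the blade. Not part of the job.
- solder_tin: Loose round metal tin, 60 mm across, 60 mm tall, origin under its centre. Not part of the job.
Not all that is in view belongs to the job. Of the things that look like the part that bears key_bow, the smaller one is meant.

How it is judged:
By the outcome, as a careful person would: the job done as asked, in the order asked, and still so for the second after the job is handed in, with the robot touching nothing.
It also fails if it takes over 51 s, if anything falls off the work surface, if the arm or the gripper's body presses on something with over 40 N, if the wrist force passes 120 N, or if a joint passes its speed limit or range.

## Working session

There is one attempt and no reset: what is moved stays moved. The work goes in short steps, each a Python script; the robot and the scene stay as the last script left them, time stands still between calls to the robot, and variables do not carry over. Pictures are saved under pics/ and viewed, at most 10 in all, crops included, and the job is handed in when it is done.

```bash
mkdir -p pics; ls; python3 - <<'E'
from workcell import bot, hand, kinematics, get_obs, vision
import cv2, numpy as np
for n in("scene","top"):
    d=vision.read_camera(n); np.savez(f"{n}0.npz",**d); cv2.imwrite(f"pics/{n}0.png",cv2.resize(d["frame"][:,:,::-1],(800,600),interpolation=cv2.INTER_CUBIC)); print(n,d["intrinsics"],d["view"])
print(get_obs(), bot.tcp_to_tips)
E
```

```text
pics
scene [[407.16904544   0.         255.2240405 ]
 [  0.         407.16904544 182.12242267]
 [  0.           0.           1.        ]] [[ 0.81014522  0.58620882  0.00489307 -0.54374785]
 [ 0.4654258  -0.63810247 -0.61335476 -0.24207193]
 [-0.35643169  0.49918379 -0.78979238  1.18819294]
 [ 0.          0.          0.          1.        ]]
top [[496.01219619   0.         252.23353593]
 [  0.         496.01219619 193.05601479]
 [  0.           0.           1.        ]] [[-1.11002676e-02 -9.99909423e-01  7.61120179e-03  7.04124696e-04]
 [-9.85180984e-01  9.63324754e-03 -1.71247277e-01  6.72831417e-01]
 [ 1.71158445e-01 -9.39930186e-03 -9.85198680e-01  9.09867921e-01]
 [ 0.00000000e+00  0.00000000e+00  0.00000000e+00  1.00000000e+00]]
{'time_s': 0.1, 'joint_pos': array([-1.10539754e+00,  3.53605818e-01,  1.63404966e+00, -5.91041761e-06,
        1.15524509e+00, -2.41358471e-03]), 'joint_vel': array([ 1.06941688e-03, -2.87270033e-03, -1.95850681e-03, -3.59358876e-04,
       -6.40281944e-05, -1.24905099e-03]), 'joint_efforts': array([ 3.82400758e-04, -6.06357908e+01, -3.42819285e+01, -2.38499541e-05,
        3.93212627e-03, -1.30159435e-05]), 'position': array([ 0.28161587, -0.55743653,  0.2098243 ]), 'orientation': array([ 9.72767962e-01,  2.31780208e-01, -1.52668017e-04, -6.35890344e-04]), 'wrist_force': array([-0.83075776,  0.47128799,  0.09986694]), 'ft_torque': array([-0.04693974,  0.02283885, -0.00591199]), 'grip_force': 0.0, 'gripper_width': 0.08554869926678364} 0.017
```

View pics/scene0.png

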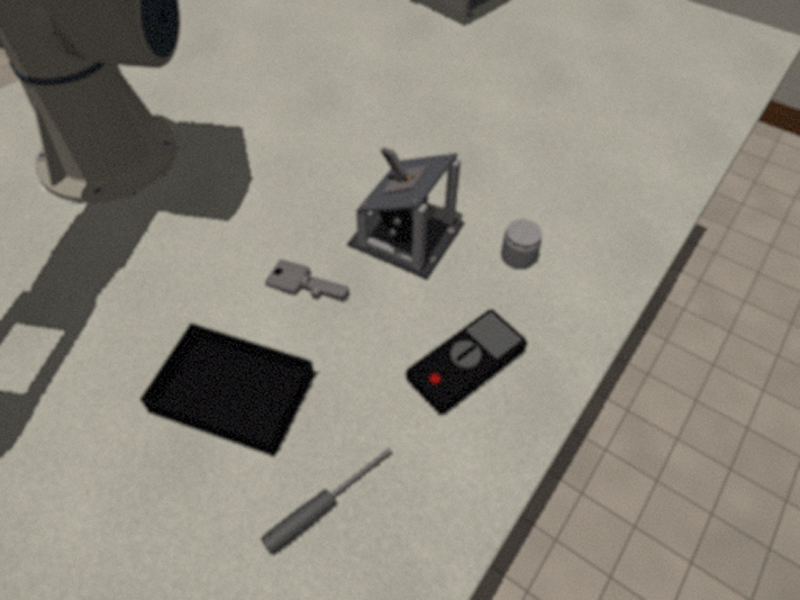

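View pics/top0.png

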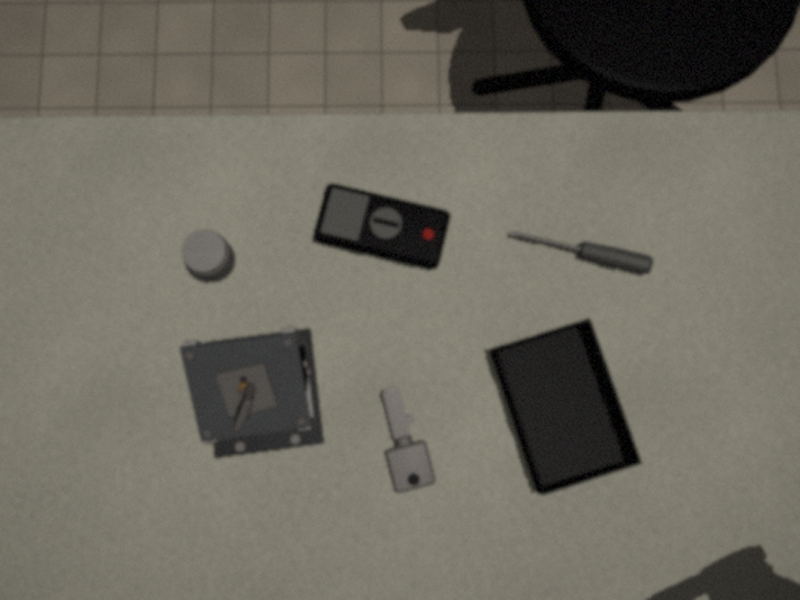

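The scene view shows the unit at about (410,210), the loose larger decoy key at (305,280) and the tray at (230,390). The top view shows the escutcheon centred near (246,390), the tray corners at (487,350), (590,320), (640,462) and (540,493), and the decoy at (407,440). Next I'll make a rough lock estimate and work out the wrist camera mounting.

```bash
cat > h.py <<'E'
import numpy as np, cv2
from scipy.spatial.transform import Rotation as R
from workcell import bot, hand, kinematics, get_obs, vision, hand_in
def ray(d,px):
    V=d["view"]; c=-V[:3,:3].T@V[:3,3]
    u=np.linalg.inv(d["intrinsics"])@np.array([px[0],px[1],1.]); v=V[:3,:3].T@u
    return c,v/np.linalg.norm(v)
def onplane(d,px,p0,n=(0,0,1)):
    c,v=ray(d,px); n=np.array(n); return c+v*((np.array(p0)-c)@n/(v@n))
def tri(dps):
    A=np.zeros((3,3));b=np.zeros(3)
    for d,p in dps:
        c,v=ray(d,p);P=np.eye(3)-np.outer(v,v);A+=P;b+=P@c
    return np.linalg.solve(A,b)
def proj(d,P):
    q=d["intrinsics"]@(d["view"][:3,:3]@np.array(P)+d["view"][:3,3]); return q[:2]/q[2]
def lockR(yaw): # columns x,y,z of lock_face in world
    z=np.array([-.5,0,np.sqrt(.75)]); x=np.array([np.sqrt(.75),0,.5]); y=np.cross(z,x)
    return R.from_euler('z',yaw).as_matrix()@np.c_[x,y,z]
E
python3 - <<'E'
from h import *
t=dict(np.load("top0.npz")); s=dict(np.load("scene0.npz")); k=.64
print("lock",onplane(t,(246*k,390*k),(0,0,.125)))
print("base",[onplane(t,(a*k,b*k),(0,0,.006)).round(3) for a,b in((215,457),(322,442),(310,330))])
T=[onplane(t,(a*k,b*k),(0,0,.04)).round(3) for a,b in((487,350),(590,320),(640,462),(540,493))]; print("tray",T,np.mean(T,0))
d=vision.read_camera("wrist"); np.savez("w0.npz",**d)
o=get_obs(); Rt=R.from_quat(o["orientation"]).as_matrix(); V=d["view"]; c=-V[:3,:3].T@V[:3,3]
print("cam in tool",Rt.T@(c-o["position"]),"\n",(Rt.T@V[:3,:3].T).round(3),d["intrinsics"])
E
```

```text
lock [0.56086393 0.16384706 0.125     ]
base [array([0.484, 0.223, 0.006]), array([0.501, 0.087, 0.006]), array([0.645, 0.104, 0.006])]
tray [array([ 0.613, -0.123,  0.04 ]), array([ 0.65 , -0.255,  0.04 ]), array([ 0.473, -0.307,  0.04 ]), array([ 0.437, -0.182,  0.04 ])] [ 0.54325 -0.21675  0.04   ]
cam in tool [ 8.50509804e-02 -3.27751169e-05 -1.61664319e-01] 
 [[ 0.001 -0.945 -0.328]
 [ 1.     0.001 -0.   ]
 [ 0.001 -0.328  0.945]] [[281.47763042   0.         257.25181141]
 [  0.         281.47763042 193.18221249]
 [  0.           0.           1.        ]]
```

```bash
cat >> h.py <<'E'
def toolR(yaw,th,s=1): # tool aligned with lock axis, tool x = s*key tooth direction at th deg clockwise
    L=lockR(yaw); a=np.radians(th); x=s*(np.cos(a)*L[:,0]-np.sin(a)*L[:,1]); z=-L[:,2]
    return np.c_[x,np.cross(z,x),z]
def q(M): return R.from_matrix(M).as_quat()
E
python3 - <<'E'
from h import *
yaw=np.radians(6.8); P=np.array([.561,.164,.125]); L=lockR(yaw)
for s in(1,-1):
  for th in(-20,0,30,90,108):
    for d in(.03,.12):
      j=kinematics.solve_ik(P+d*L[:,2],q(toolR(yaw,th,s))); print(s,th,d,None if j is None else np.round(j,2))
yt=np.radians(17)
for a in(20,30,40,60):
  for r in(0,1):
   z=R.from_euler('z',yt).apply([np.cos(np.radians(a)),0,-np.sin(np.radians(a))]); y=(-1)**r*R.from_euler('z',yt).apply([np.sin(np.radians(a)),0,np.cos(np.radians(a))])
   j=kinematics.solve_ik([.52,-.22,.05],q(np.c_[np.cross(y,z),y,z])); print("tray",a,r,None if j is None else np.round(j,2))
E
```

```text
1 -20 0.03 [ 0.36  0.15  2.21 -0.42  0.3   1.84]
1 -20 0.12 [ 0.39 -0.06  2.21 -0.28  0.51  1.71]
1 0 0.03 [ 0.36  0.15  2.21 -0.42  0.3   2.19]
1 0 0.12 [ 0.39 -0.06  2.21 -0.28  0.51  2.06]
1 30 0.03 [ 0.36  0.15  2.21 -0.42  0.3   2.71]
1 30 0.12 [ 0.39 -0.06  2.21 -0.28  0.51  2.59]
1 90 0.03 [ 0.36  0.15  2.21 -0.42  0.3  -2.53]
1 90 0.12 [ 0.39 -0.06  2.21 -0.28  0.51 -2.65]
1 108 0.03 [ 0.36  0.15  2.21 -0.42  0.3  -2.21]
1 108 0.12 [ 0.39 -0.06  2.21 -0.28  0.51 -2.34]
-1 -20 0.03 [ 0.36  0.15  2.21 -0.42  0.3  -1.3 ]
-1 -20 0.12 [ 0.39 -0.06  2.21 -0.28  0.51 -1.43]
-1 0 0.03 [ 0.36  0.15  2.21 -0.42  0.3  -0.95]
-1 0 0.12 [ 0.39 -0.06  2.21 -0.28  0.51 -1.08]
-1 30 0.03 [ 0.36  0.15  2.21 -0.42  0.3  -0.43]
-1 30 0.12 [ 0.39 -0.06  2.21 -0.28  0.51 -0.56]
-1 90 0.03 [ 0.36  0.15  2.21 -0.42  0.3   0.62]
-1 90 0.12 [ 0.39 -0.06  2.21 -0.28  0.51  0.49]
-1 108 0.03 [ 0.36  0.15  2.21 -0.42  0.3   0.93]
-1 108 0.12 [ 0.39 -0.06  2.21 -0.28  0.51  0.8 ]
tray 20 0 None
tray 20 1 [-1.03  0.85  2.28  1.81  1.22  0.01]
tray 30 0 [-0.96  0.7   2.29  1.79  1.01 -2.97]
tray 30 1 [-0.96  0.7   2.29  1.79  1.01  0.17]
tray 40 0 [-0.87  0.57  2.28  1.71  0.79 -2.75]
tray 40 1 [-0.87  0.57  2.28  1.71  0.79  0.39]
tray 60 0 [-0.67  0.41  2.17  1.08  0.49 -1.93]
tray 60 1 [-0.67  0.41  2.17  1.08  0.49  1.22]
```

```bash
python3 - <<'E'
from h import *
yaw=np.radians(6.8); P=np.array([.561,.164,.125]); L=lockR(yaw)
bot.reach(P+.09*L[:,2],q(toolR(yaw,0,1)))
d=vision.read_camera("wrist"); np.savez("w1.npz",**d)
o=get_obs(); print(o["time_s"],o["position"],o["wrist_force"],o["joint_pos"].round(2))
p=proj(d,P); print(p)
f=cv2.resize(d["frame"][:,:,::-1],(800,600),interpolation=cv2.INTER_CUBIC)
x,y=p.astype(int); c=d["frame"][max(0,y-80):y+80,max(0,x-100):x+100,::-1]; cv2.imwrite("pics/w1.png",cv2.resize(c,None,fx=4-.25,fy=4-.25,interpolation=cv2.INTER_CUBIC)); print(max(0,x-100),max(0,y-80))
E
```

```text
2.8333 [0.51660516 0.15828024 0.20299341] [-0.23426252 -0.1668788  -0.28561923] [ 0.38  0.01  2.21 -0.32  0.44  2.09]
[256.99156393 190.01839118]
156 110
```

View pics/w1.png

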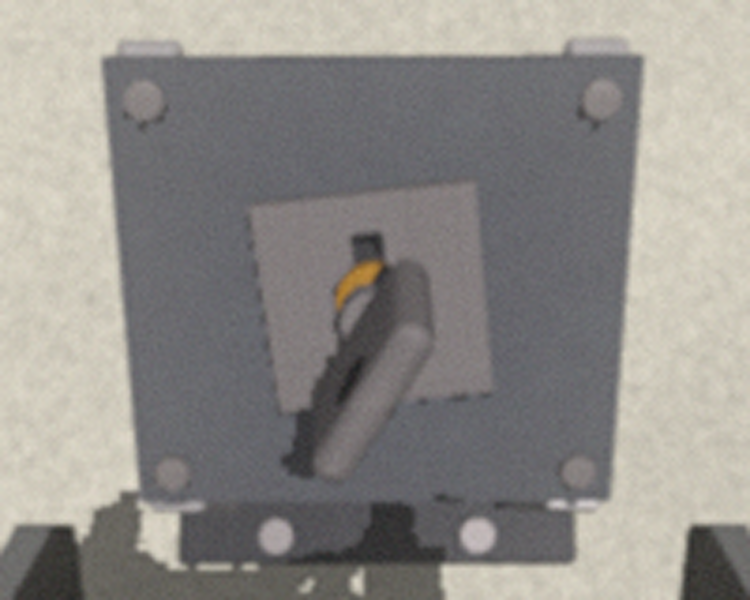

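The wrist view shows the escutcheon corners at (250,207), (476,183), (493,388) and (280,412). The notch is at (367,245), and the bow runs from (415,280) to (335,470). The plate edges are level, so the 6.8° yaw holds.

```bash
python3 - <<'E'
from h import *
yaw=np.radians(6.8); P=np.array([.561,.164,.125]); L=lockR(yaw); d=dict(np.load("w1.npz"))
f=lambda a,b,h=0:(L.T@(onplane(d,(156+(a+.5)/3.75-.5,110+(b+.5)/3.75-.5),P+h*L[:,2],L[:,2])-P)*1e3)[:2].round(1)
C=[f(*c) for c in((250,207),(476,183),(493,388),(280,412))]; print("corners",C,"mean",np.mean(C,0),[np.linalg.norm(C[i]-C[i-1]).round(1) for i in range(4)])
print("notch edges",f(353,236),f(382,235),f(355,262),f(384,260))
print("plate",[f(*c,-.005) for c in((105,57),(642,57),(608,500),(140,500))])
print("bow top", f(428,325,.054),f(318,478,.054), f(400,327,.054),f(335,478,.054),f(432,350,.054))
E
```

```text
corners [array([24.3, 31.7]), array([ 30.3, -23.2]), array([-23.6, -29.2]), array([-30.4,  26.1])] mean [0.15 1.35] [np.float64(55.0), np.float64(55.2), np.float64(54.2), np.float64(55.7)]
notch edges [17.   6.7] [17.3 -0.5] [10.3  6.2] [10.8 -1. ]
plate [array([59.5, 65.3]), array([ 59.6, -62.2]), array([-59.1, -62.5]), array([-59.2,  65.9])]
bow top [13.2 -9.6] [-21.  13.] [12.7 -4. ] [-21.    9.4] [  7.8 -10.5]
```

```bash
cat >> h.py <<'E'
yaw=np.radians(6.8); L=lockR(yaw); P=np.array([.561,.164,.125])+L@[.00015,.00135,0]
def F():
    o=get_obs(); return (L.T@o["wrist_force"]).round(1),(L.T@o["ft_torque"]).round(2),o["grip_force"].__round__(1),o["gripper_width"].__round__(4),o["time_s"].__round__(2)
def off(): return (L.T@(get_obs()["position"]-P)*1e3).round(1)
E
python3 - <<'E'
from h import *
Q=q(toolR(yaw,30,-1))
bot.reach(P+.09*L[:,2],Q); print(F(),get_obs()["joint_pos"].round(2))
bot.servo_line(P+.032*L[:,2],Q,.05); print(F(),off())
hand.move_gripper(.02,20); print(F())
d=vision.read_camera("wrist"); cv2.imwrite("pics/w2.png",cv2.resize(d["frame"][:,:,::-1],(800,600)))
hand.move_gripper(0,25); print(F(),off())
E
```

```text
(array([ 0.2, -0.3,  0.2]), array([-0.01,  0.21,  0.02]), 0.0, 0.0853, 5.06) [ 0.39  0.01  2.21 -0.32  0.44 -0.52]
(array([ 0.2, -0.1, -0.2]), array([-0.02,  0.27, -0.01]), 0.0, 0.0856, 6.37) [ 0.2  0.1 32.2]
(array([-0.3, -0.3, -0.1]), array([ 0.02,  0.28, -0.01]), 0.0, 0.0203, 7.0)
(array([-0.3, -1. ,  0.9]), array([-0.04,  0.28,  0.04]), 24.3, 0.0083, 7.31) [-0. -0. 32.]
```

View pics/w2.png

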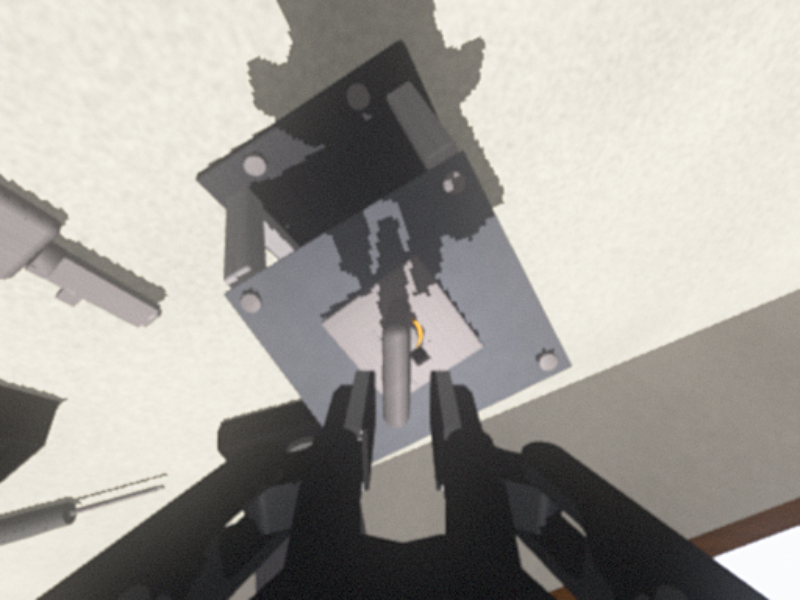

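The bow is centred between the pads at (397,370), with about 1 N of side force. Now I'll grip firmly and turn clockwise, watching the forces.

```bash
python3 - <<'E'
from h import *
hand.move_gripper(0,80); print(F())
for th in(40,50,60,70,80,86,92,97):
    bot.reach(P+.032*L[:,2],q(toolR(yaw,th,-1))); f=F(); print(th,*f,off())
    if np.linalg.norm(f[0])>30: print("stop"); break
d=vision.read_camera("wrist"); cv2.imwrite("pics/w3.png",cv2.resize(d["frame"][:,:,::-1],(800,600)))
E
```

```text
(array([ 0.1, -0.6,  2.7]), array([-0.09,  0.28,  0.  ]), 78.7, 0.0042, 7.54)
40 [ 0.3 -0.9  3.6] [-0.04  0.19  0.04] 79.3 0.0044 7.83 [ 0.2  0.1 32.1]
50 [ 0.2 -0.9  4.4] [-0.08  0.13  0.23] 80.6 0.0046 8.12 [ 0.3  0.  32.1]
60 [ 0.8 -0.4  5.1] [-0.15  0.05  0.19] 80.7 0.0043 8.42 [ 0.2  0.  32.1]
70 [ 0.6 -0.2  5.1] [-0.2   0.02  0.2 ] 79.8 0.0044 8.71 [ 0.1  0.  32. ]
80 [ 2.  -2.   5.8] [-0.27  0.01  0.18] 80.9 0.0041 9.0 [ 0.1 -0.1 32. ]
86 [ 1.7 -1.7  5.9] [-0.25  0.02  0.28] 80.3 0.0042 9.25 [ 0. -0. 32.]
92 [ 0.8 -1.8  6. ] [-0.37 -0.    0.19] 81.0 0.0042 9.5 [-0.  -0.1 32. ]
97 [ 0.  -1.5  7.3] [-0.4   0.01  0.24] 81.4 0.0044 9.75 [-0.  -0.1 32. ]
```

View pics/w3.png

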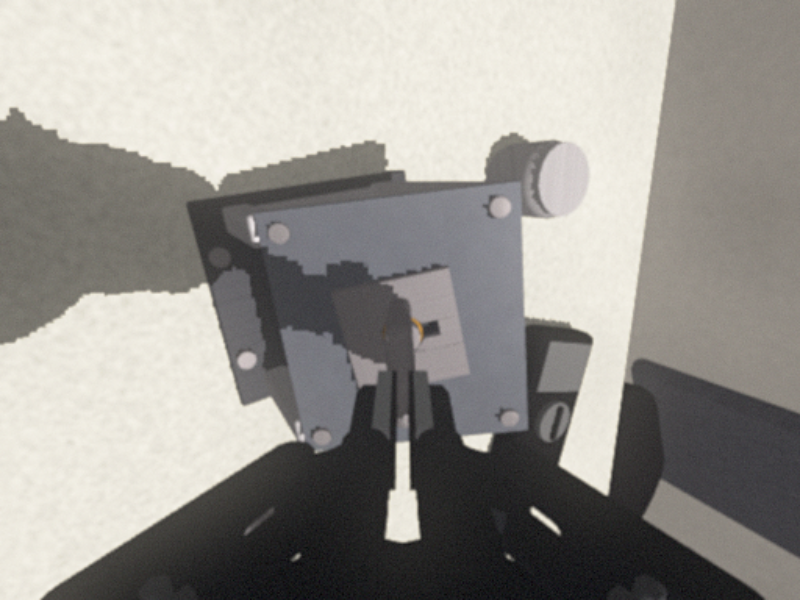

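The key has followed the jaws: the bow is upright at (400,330) and the notch is at (430,328). The pads are soft, so the key lags a few degrees under torque. I'll go slightly past 97° so the high point is certainly crossed, then turn back to the notch, measured at about -6.3°.

```bash
python3 - <<'E'
from h import *
for th in(101,104):
    bot.reach(P+.032*L[:,2],q(toolR(yaw,th,-1))); print(th,*F())
bot.dwell(.2); print(F())
for th in(80,60,40,20,5,-8):
    bot.reach(P+.032*L[:,2],q(toolR(yaw,th,-1))); print(th,*F(),off())
d=vision.read_camera("wrist"); cv2.imwrite("pics/w4.png",cv2.resize(d["frame"][120:320,150:400,::-1],None,fx=3,fy=3,interpolation=cv2.INTER_CUBIC))
E
```

```text
101 [ 1.  -2.   6.6] [-0.29  0.08  0.11] 81.6 0.0042 10.05
104 [ 0.3 -2.1  6.3] [-0.27  0.05  0.22] 81.6 0.0042 10.3
(array([ 1.6, -2.3,  5.7]), array([-0.33,  0.05,  0.12]), 81.7, 0.0044, 10.5)
80 [ 0.2 -1.6  5.3] [-0.29  0.29 -0.11] 80.9 0.0044 10.98 [-0.5 -0.2 32. ]
60 [ 0.4 -0.3  5.3] [-0.08  0.23 -0.01] 79.8 0.0047 11.41 [-0.3 -0.  32. ]
40 [ 0.8 -0.7  5.7] [-0.15  0.22  0.02] 79.7 0.0042 11.83 [-0.1  0.  32. ]
20 [ 0.4 -1.1  5.8] [-0.15  0.19 -0.05] 79.7 0.0041 12.26 [-0.1 -0.  32. ]
5 [-0.2 -0.6  5.7] [-0.16  0.22  0.05] 79.6 0.0044 12.62 [ 0.1  0.  32. ]
-8 [ 1.2 -1.2  5.3] [-0.11  0.15  0.04] 79.6 0.0041 12.95 [ 0.1  0.  32. ]
```

View pics/w4.png

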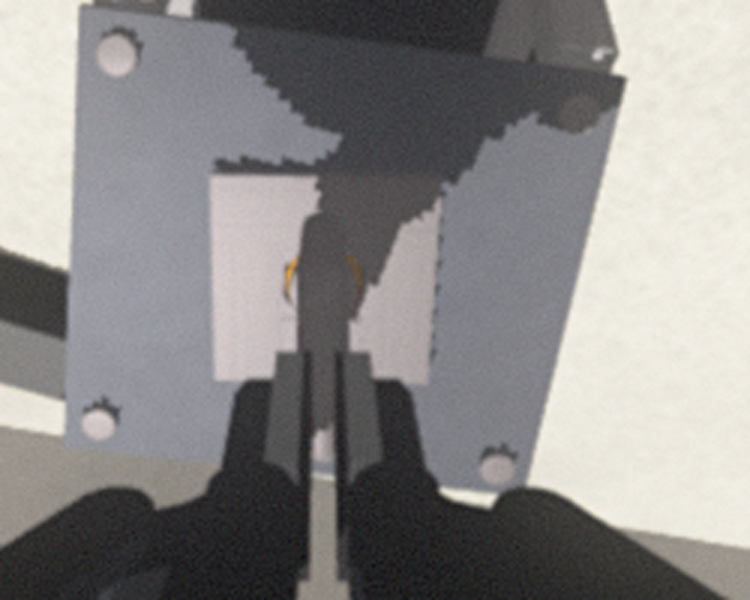

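The bow lies square with the escutcheon edges and hides the notch beneath it, so the key is aligned. I'll pull lightly in small steps.

```bash
python3 - <<'E'
from h import *
Q=q(toolR(yaw,-7,-1))
for k in range(33,46):
    bot.servo_line(P+k*1e-3*L[:,2],Q,.02); f=F(); print(k,*f)
    if f[0][2]<-6: print("blocked"); bot.servo_line(P+(k-1.5)*1e-3*L[:,2],Q,.02); break
E
```

```text
33 [ 0.3  0.3 -2.2] [-0.01  0.18 -0.01] 78.6 0.004 13.25
34 [ 0.1  0.2 -2.9] [ 0.    0.17 -0.02] 78.6 0.0044 13.5
35 [-0.6 -0.2 -1. ] [0.01 0.3  0.01] 78.9 0.0037 13.75
36 [-0.2 -0.5 -1.1] [-0.03  0.32 -0.04] 79.1 0.0038 14.0
37 [ 0.3  0.6 -2.1] [-0.04  0.3   0.01] 79.1 0.0041 14.25
38 [ 0.4 -0.8 -1. ] [-0.07  0.37 -0.01] 79.1 0.0042 14.5
39 [-1.1  0.4 -1.3] [-0.04  0.31  0.  ] 79.1 0.0039 14.75
40 [-0.1 -0.8 -1.5] [-0.06  0.31 -0.02] 79.2 0.004 15.0
41 [-1.1 -0.6 -1.6] [-0.01  0.42 -0.03] 79.2 0.0042 15.25
42 [-1.2  0.4 -1.6] [-0.01  0.42  0.01] 79.2 0.0037 15.5
43 [-1.4  0.2 -0.6] [-0.03  0.36  0.  ] 79.2 0.004 15.75
44 [-1.1  0.3 -1.3] [-0.01  0.43  0.02] 79.2 0.0042 16.0
45 [-1.3 -0.6 -2.3] [-0.02  0.4   0.01] 79.2 0.0044 16.25
```

The key slides freely, with under 3 N. I'll draw it out fully and check it, and check that the tray path is reachable: tip down first at 40° pitch, then a ramp-down at 50°.

```bash
cat >> h.py <<'E'
yt=np.radians(17); T0=np.array([.543,-.217,0]); TR=R.from_euler('z',yt)
def tray(x,z,a,y=0): # TCP pose over the tray, tool pitched a deg below horizontal, heading tray +x, tool y in vertical plane
    a=np.radians(a); zt=TR.apply([np.cos(a),0,-np.sin(a)]); yy=-TR.apply([np.sin(a),0,np.cos(a)])
    return T0+TR.apply([x,y,z]),q(np.c_[np.cross(yy,zt),yy,zt])
E
python3 - <<'E'
from h import *
Q=q(toolR(yaw,-7,-1))
bot.servo_line(P+.09*L[:,2],Q,.06); print(F())
bot.servo_line(P+.125*L[:,2],Q,.1); print(F())
for a in((.019,.2,40),(.019,.058,40),(-.025,.038,50),(-.09,.12,50)):
    j=kinematics.solve_ik(*tray(*a)); print(a,None if j is None else j.round(2))
p=P+.125*L[:,2]; p[2]=.30
bot.servo_line(p,None,.15); print(F(),get_obs()["joint_pos"].round(2))
d=vision.read_camera("wrist"); cv2.imwrite("pics/w5.png",cv2.resize(d["frame"][:,:,::-1],(800,600)))
E
```

```text
(array([-0.9,  1.5, -1.7]), array([-0.01,  0.37,  0.02]), 79.2, 0.0044, 17.15)
(array([-1.2,  0.1, -2.1]), array([ 0.03,  0.41, -0.03]), 79.2, 0.004, 17.65)
(0.019, 0.2, 40) [-0.79  0.24  2.19  1.35  0.77  0.99]
(0.019, 0.058, 40) [-0.79  0.56  2.23  1.74  0.76  0.46]
(-0.025, 0.038, 50) [-0.78  0.5   2.23  1.52  0.6   0.67]
(-0.09, 0.12, 50) [-0.93  0.28  2.26  1.17  0.72  0.94]
(array([-0.8, -0.4, -1.8]), array([0.06, 0.41, 0.03]), 79.2, 0.0043, 18.24) [ 0.4  -0.16  2.12 -0.22  0.69 -1.28]
```

View pics/w5.png

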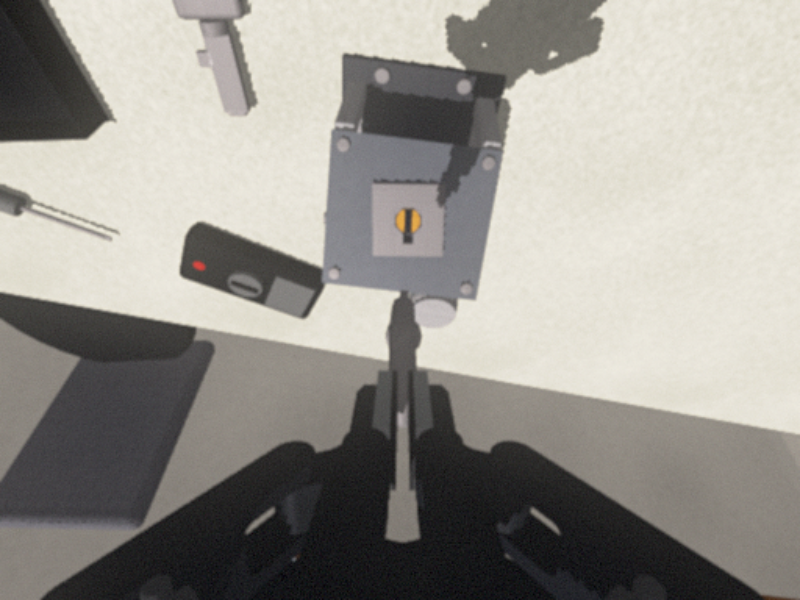

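The key is out and held straight, with its blade at (403,330). The empty keyway is at (408,220), lined up with the notch. Next I'll move over the tray and lower until the tip touches.

```bash
python3 - <<'E'
from h import *
bot.reach(*tray(.017,.2,40)); o=get_obs(); b=o["wrist_force"]; print(b.round(1),o["time_s"],o["joint_pos"].round(2))
p,Q=tray(.017,.075,40); bot.servo_line(p,Q,.1); o=get_obs(); print(o["wrist_force"].round(1),o["time_s"])
b=o["wrist_force"][2]
for z in np.arange(.072,.050,-.0015):
    bot.servo_line(tray(.017,z,40)[0],Q,.03); f=get_obs()["wrist_force"]
    if f[2]-b>2.5: break
print("contact z",z,f.round(1),get_obs()["time_s"])
for n in("top","scene"):
    d=vision.read_camera(n); np.savez(n+"1.npz",**d)
c=dict(np.load("scene1.npz"))["frame"][170:320,60:260,::-1]; c2=dict(np.load("top1.npz"))["frame"][180:330,270:470,::-1]
cv2.imwrite("pics/s1.png",cv2.resize(np.hstack([c,c2]),(800,300),interpolation=cv2.INTER_CUBIC))
E
```

```text
[-0.   0.3 -1.7] 20.2417 [-0.79  0.24  2.19  1.35  0.77  0.99]
[ 0.4  0.2 -2.1] 21.6417
contact z 0.050999999999999976 [-0.3  0.3  0.4] 25.3917
```

View pics/s1.png

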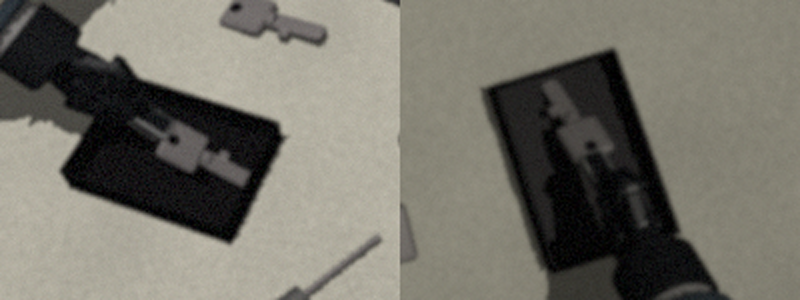

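The left half (scene) shows the key in the tray with the bow near (180,150) and the tip near (244,178). The right half (top) shows the tip near (548,85) and the bow hole near (591,146). I'll check the grip and triangulate the key.

```bash
python3 - <<'E'
from h import *
s=dict(np.load("scene1.npz"));t=dict(np.load("top1.npz"))
for n,a,b in(("tip",(182,259),(343.5,222.5)),("hole",(146,240.5),(365.5,253))):
    p=tri([(s,a),(t,b)]); print(n,p.round(3),"tray",TR.inv().apply(p-T0).round(3))
o=get_obs(); print(o["grip_force"],o["gripper_width"],o["time_s"],o["position"],TR.inv().apply(o["position"]-T0), o["wrist_force"])
E
```

```text
tip [ 0.619 -0.192  0.008] tray [0.08  0.002 0.008]
hole [ 0.554 -0.221  0.061] tray [ 0.01  -0.007  0.061]
78.93618933856487 0.004134684959898001 25.4917 [ 0.5592823  -0.21202527  0.0510018 ] [ 1.70253083e-02 -3.12145402e-06  5.10018004e-02] [-0.61222137 -0.68967928  0.11011118]
```

The key is still firmly held. The tip is at z≈6 mm touching the floor, the key is at 37–40°, and the grip force is 79 N. I'll release slightly so it leans on the lower finger, then ramp it down.

```bash
python3 - <<'E'
from h import *
hand.move_gripper(.010,20); print(F())
hand.move_gripper(.016,20); print(F())
d=vision.read_camera("scene"); A=d["frame"][170:320,60:260,::-1]
p,Q=tray(-.010,.041,47); bot.servo_line(p,Q,.04); o=get_obs(); print(o["wrist_force"].round(1),o["time_s"])
d=vision.read_camera("scene"); B=d["frame"][170:320,60:260,::-1]
cv2.imwrite("pics/s2.png",cv2.resize(np.hstack([A,B]),(800,300),interpolation=cv2.INTER_CUBIC))
E
```

```text
(array([-0.7, -0.2, -1.5]), array([-0.06,  0.46,  0.04]), 0.6, 0.0102, 25.73)
(array([-0.5,  0. ,  1.2]), array([-0.05,  0.36,  0.04]), 0.0, 0.0159, 25.96)
[0.3 0.7 0.5] 26.875
```

View pics/s2.png

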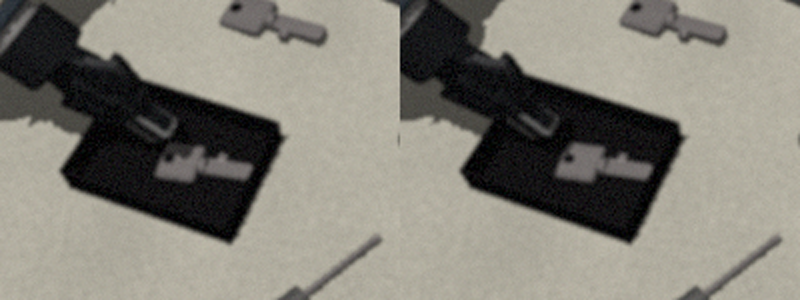

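The key slid off the finger and lies flat in the tray, bow at (180,160) in the left frame and (580,160) in the right, with the fingers clear of it. I'll retract and check.

```bash
python3 - <<'E'
from h import *
p,Q=tray(-.010,.041,47); zt=R.from_quat(Q).as_matrix()[:,2]
bot.servo_line(p-zt*.15,None,.1); bot.servo_line(get_obs()["position"]+[0,0,.08],None,.15)
o=get_obs(); print(o["wrist_force"].round(1),o["time_s"],o["position"])
t=vision.read_camera("top"); t0=dict(np.load("top0.npz"))
cv2.imwrite("pics/t2.png",cv2.resize(t["frame"][120:330,90:450,::-1],(800,467),interpolation=cv2.INTER_CUBIC))
E
```

```text
[ 0.6 -0.3  0.3] 29.2583 [ 0.43547506 -0.24916389  0.22968231]
```

View pics/t2.png

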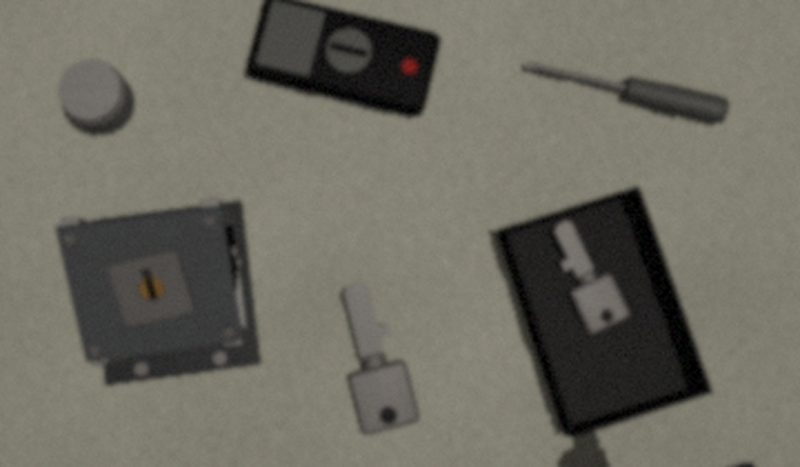

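The key lies flat in the tray at (590,280) and the keyway at (150,285) lines up with the notch. The other things are where they were and the arm is clear. Handing in.

```bash
python3 -c "
from workcell import hand_in; print(hand_in())"
```

```text
the job is handed in; nothing more can be done
None
```

The job is handed in at about 29 s: I turned the key clockwise past the cam's high point (commanded to 104°, not measured at the plunger), turned it back to the notch, and drew it out with under 3 N; it now lies flat in the tray with the other items undisturbed, though with its tip on the tray floor it slid flat off the lower finger when I opened the jaws, so the last few centimetres at the bow were not fully controlled.

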